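# Fetch the long comb out of the short drawer

### The arm

A 7-joint arm with a two-finger parallel gripper is mounted at the origin on the work surface. World frame = base frame: x ahead of the robot, y to its left, z up, the work surface at z = 0. Lengths are in m, angles in rad, forces in N, time in s.
With the tool pointing down it reaches from about 0.4 to 0.875 m from the base axis. Payload 19.3 kg.
Tool frame: the origin (TCP) lies at the very end of the fingers, on their centre line; the grasp point (between the pads) lies 19 mm behind it; z points along the fingers, y is the line along which they close (so a half turn about z gives the same grasp; the last joint's range is limited). The gripper opens to 85 mm and grips with 20 to 120 N. Pads are 22 mm wide; open, the fingers measure 114 mm over their backs; the gripper's body (76 mm by 85 mm) begins 54 mm behind the grasp point. The pads swing forward as they close: fully open they stand 13 mm farther back than shut.
Start: joints at [1.25, 0.521, -0.036, 1.599, 0.021, 1.021, -0.113], TCP at [0.155, -0.605, 0.231] pointing down, gripper open.
Joint ranges: [-2.91, 2.91], [-0.3, 2.13], [-1.5, 1.42], [0.17, 2.43], [-1.26, 4.41], [0.16, 1.93], [-2.52, 2.52]. Speed limits (rad/s): [1.89, 1.89, 2.39, 2.39, 3.01, 3.01, 3.01].

### API

Orientations are given as [roll, pitch, yaw] about the fixed x, y, z axes, in that order (R = Rz(yaw) Ry(pitch) Rx(roll)).
In Python, from workcell import monitor, optics, job_done gives the robot as it stands.
- The arm moves only by the shell command python3 -m handwheel 'ROWS' [FORCE]. ROWS is JSON, a list of rows, each an object of numbers: "dx", "dy", "dz": the shift along the tool's x, y, z in cm; "wx", "wy", "wz": the turn, a rotation vector about the tool's x, y, z in rad; "claw": the opening in per cent of the stroke, from 0 (shut) to 100 (fully open). A call has 1 to 8 rows; each row shifts and turns the commanded pose from where the row before left it, along the tool's axes as they then stand; what a row does not reach is not made up. A row lasts 1/8 s, in which the tool goes at most 62.5 mm and 10.7 degrees, less where a joint would pass 70% of its speed; a pose out of reach is approached as far as the arm can. A call with a gripper value outside its range is refused whole. The fingers move at their own pace and stop on an object; FORCE is the grip in N (left out, the last holds). Time passes only in rows, so rows that do not move let the fingers close. It gives the time, the measured TCP pose, the force, the opening and the grip force at its end, in the units of the state.
- monitor.observe(): the state, without advancing time (a new reading comes with each control period).
- optics.grab_frame(name): name is "side" or "top" or "wrist"; returns a dict with "frame" (420x560x3 uint8, blue, green, red), "fovy" (degrees; the focal length in pixels is half the picture's height over the tangent of half this angle, whatever the lens; pixels are square), "cx", "cy" (the principal point, pixels), "R" (3x3) and "t" (3): a world point X has camera coordinates R X + t. Camera axes: x right, y down, z forward; pixel columns grow to the right and rows downward; lengths in m; the calibration is good to about 2 mm. A picture is of the moment at which its call begins. There is no depth.
- job_done(): hands the job in; it is judged then, once.
Trained networks look in the newest picture that a camera, given by its name, has taken for a name from the list of things; names that differ only in an ending like _2 or _b are one class to them, and where a whole thing is asked for, a point or a joint stands for the part that bears it (a point fixed in the world has none). Each returns a list of dicts, best first, with "p" (0 to 1); they miss things now and then, are a little off and sometimes report something else, mostly with a low value. They report only what shows in the picture. A call takes as long as a camera call.
- optics.masks_of(name, camera): "region" (420x560 bool, what is visible of it) and "rect" ([left, top, width, height] in pixels, round what is visible of it).
The state is a dict: "clock": time; "qpos": joint angles; "qd": joint speeds; "joint_efforts": joint torques, N m; "position": TCP position; "tool_rot": TCP orientation; "force": force on the tool from outside, world axes, zero at the start; "moment": the same for the moment, N m; "grip_width": finger opening in m; "finger_force": force on a finger pad.
Only numpy, scipy, OpenCV 4.12 (cv2) and the standard library are available. Lean on these libraries where they do the work, as an engineer would, in place of code of your own. Each camera call takes 0.05 s, during which the arm holds its last target. There are 200 camera calls.

### The job

Pull the shallow drawer out to its stop and take the comb out of it: the gap in front of the cabinet's top is shorter than the comb, so raise its handle end and draw it out at a slant, easing it through without forcing it. With the comb still in the gripper, push the drawer fully home again. Finish holding the comb up in the air, roughly level and about 20 cm or more above the ledge with nothing but the gripper carrying it, and leave the cup, tub, jar and nail clipper where they stand.

Things in the scene. Friction and masses are not known exactly. Their poses are not given: they have to be found in the camera images.
- unit: low one-drawer cabinet of light wood fixed to the ledge, 230 deep (its x) x 200 wide x 78 high; origin at the centre of its underside, z up; the front, with a white drawer front, faces its own -x. Position and yaw (within 0.2 rad of the room's x) vary. Top panel 10 thick, underside 68 above the ledge, front edge at x = -115; jar and clipper stand on it, 85 or more behind that edge
- drawer (a joint): drawer travel in m along the cabinet's own -x: 0 fully home (front panel flush with the cabinet's front), 0.115 at the stop. A sprung roller catch resists the first 8 mm out of home, and the first 8 mm in from the stop, with about 5 N, then lets go; the same catch draws the drawer in over the last few mm at either end. In between it slides with 1 N
- drawer_knob (a point): centre of the head of the steel knob in the middle of the drawer's front: a disc of 26 diameter and 16 thick with its axis along the cabinet's x, on a neck of 12 diameter that leaves 16 of room behind the head; centre 24 out from the front panel's face and 40 above the ledge; the point moves with the drawer
- drawer_floor (a point): on the upper face of the drawer's floor, midway along and across; moves with the drawer. Inside 205 long x 164 wide; floor 18 above the ledge, sides and back up to 54, front panel (12 thick, 176 wide) up to 65 above the ledge. Fully out, the opening from the front panel's inner face to the front edge of the cabinet's top is 103 long
- comb: wide-toothed plastic comb with a handle, 190 long, 45 g, lying flat in the drawer with its handle to the drawer's front; origin halfway along its length on the handle's centre line, at its underside; its x runs from handle to toothed head, z up from its flat face. Handle: x -95 to -5, 20 wide (y), 10 thick. Head: x -14 to 95, spine 9 thick from y -6 to 10, teeth 5 thick out to y -36
- comb_grip (a point): point on the handle 45 from its free end, mid-thickness
- comb_handle_end (a point): free end of the comb's handle, mid-thickness
- cup: blue ceramic toothbrush cup, 74 across, 98 high, beside the cabinet (either side); origin at the centre of its underside; bystander
- tub: clear plastic swab tub with a white lid, 75 across, 84 high, beside the cabinet (the other side); origin at the centre of its underside; bystander
- jar: closed glass cream jar, 54 across, 46 high, on the cabinet's top; origin at the centre of its underside; bystander
- clipper: steel nail clipper, 60 x 12 x 14, on the cabinet's top; origin at the centre of its underside; bystander

How it is judged:
On the way, in this order (a step that is already met when the one before it is completed fails the run):
1. the drawer is pulled out to its stop, the comb still lying in it (value of joint drawer above 0.107 m and height (world z) of comb below 0.04 m), for 0.2 s.
2. the comb is out through the gap, wholly above the open drawer, in the fingers (value of joint drawer above 0.08 m and contact force between the fingers and comb above 1 N and ((angle between comb's own x axis and vertical between 1.07 and 2.07 rad and height (world z) of comb above 0.13 m) or height (world z) of comb above 0.19 m)), for 0.2 s.
3. the drawer is pushed fully home while the comb is held (value of joint drawer below 0.004 m and contact force between the fingers and comb above 1 N), for 0.2 s.
At the end, for the whole second after the job is handed in: the drawer is home (within 4 mm); the comb is held still in the fingers, within 0.5 rad of level, its middle more than 180 mm above the ledge, and it touches neither the cabinet nor any other thing (all of step 3 and height (world z) of comb above 0.18 m and angle between comb's own x axis and vertical between 1.07 and 2.07 rad and contact force between comb and unit below 0.2 N and contact force between comb and cup below 0.2 N and contact force between comb and tub below 0.2 N and contact force between comb and jar below 0.2 N and linear speed of comb below 0.04 m/s); the arm keeps its last pose, push and grip.
It fails at once if the comb is forced against the cabinet or drawer (over 40 N) (contact force between comb and unit above 40 N).
It fails at once if the cup, tub, jar or clipper is moved by over 20 mm or tipped (distance of any of cup, tub, jar, clipper from where it was at the start of the episode above 0.02 m or angle between any of cup, tub, jar's own z axis and vertical above 0.3 rad).
It also fails if it takes over 54 s, if anything falls off the work surface, if the arm or the gripper's body presses on something with over 40 N, if the wrist force passes 120 N, or if a joint passes its speed limit or range.

## Working session

There is one attempt and no reset: what is moved stays moved. The work goes in short steps, Python scripts to look and compute and a shell command to move; the robot and the scene stay as the last step left them, time stands still between calls to the robot, and variables do not carry over. Pictures are saved under pics/ and viewed, at most 10 in all, crops included, and the job is handed in when it is done.

```bash
mkdir -p pics; ls
python3 - <<'E'
from workcell import monitor, optics
import cv2,numpy as np
s=monitor.observe(); print(s)
ims=[]
for c in ["side","top"]:
    f=optics.grab_frame(c); cv2.imwrite(f"pics/{c}0.png",f["frame"]); print(c,f["fovy"],f["cx"],f["cy"],np.round(f["R"],4).tolist(),np.round(f["t"],4).tolist())
    for n in ["unit","drawer_knob","cup","tub","jar","clipper","comb"]:
        m=optics.masks_of(n,c)
        for d in m[:2]:
            ys,xs=np.nonzero(d["region"]); print(n,round(d["p"],2),d["rect"],xs.mean().round(1),ys.mean().round(1))
E
```

```text
pics
{'clock': 0.0, 'qpos': array([ 1.24977778,  0.5220148 , -0.03631546,  1.60002455,  0.02120004,
        1.02109375, -0.11281168]), 'qd': array([-0.00073137, -0.00011748,  0.00023178, -0.00098324,  0.00121058,
        0.00095876,  0.00049377]), 'joint_efforts': array([ 2.49540853e-04, -9.27121210e+01,  1.98014170e+00, -3.69930482e+01,
        1.78232737e-02,  8.29210243e-03,  3.09889833e-05]), 'position': array([ 0.15499329, -0.60511793,  0.23071945]), 'tool_rot': array([-3.14044062e+00,  8.90268017e-05,  2.50786912e-01]), 'force': array([0.29760138, 0.2017992 , 0.15511121]), 'moment': array([ 0.00057412, -0.00938457,  0.0364903 ]), 'finger_force': 0.0, 'grip_width': 0.08553919217040873}
side 51.74401176199796 274.160946999068 208.50868721521283 [[-0.8937, -0.4484, -0.0165], [-0.3156, 0.6542, -0.6873], [0.319, -0.609, -0.7262]] [0.625, 0.2511, 0.6089]
unit 0.94 [171.9, 159.3, 174.1, 148.1] 263.5 231.7
drawer_knob 0.63 [294.7, 213.0, 47.1, 85.2] 319.5 255.0
cup 0.65 [193.8, 259.8, 48.6, 74.5] 221.5 294.4
cup 0.54 [289.7, 146.5, 41.6, 46.1] 312.3 167.3
tub 0.72 [290.3, 147.0, 40.4, 42.5] 312.5 167.0
jar 0.62 [248.1, 157.9, 24.1, 35.8] 258.7 175.9
clipper 0.72 [213.1, 218.6, 39.9, 15.5] 232.9 225.1
top 43.48073849007577 287.0505939937995 208.56638207734665 [[0.0263, -0.9996, 0.0048], [-0.9972, -0.0266, -0.0701], [0.0702, -0.0029, -0.9975]] [0.0363, 0.671, 1.0366]
unit 0.9 [236.0, 128.2, 113.1, 141.1] 292.3 193.4
cup 0.78 [184.6, 177.4, 43.4, 39.2] 207.0 198.2
cup 0.56 [310.1, 159.7, 31.4, 28.6] 324.7 173.1
tub 0.76 [357.3, 188.9, 42.7, 40.4] 375.8 208.0
tub 0.34 [281.8, 249.3, 13.2, 19.3] 288.1 260.1
jar 0.78 [312.8, 160.7, 28.2, 27.4] 324.6 172.7
jar 0.7 [262.5, 164.1, 9.5, 26.7] 266.8 176.7
```

View pics/top0.png

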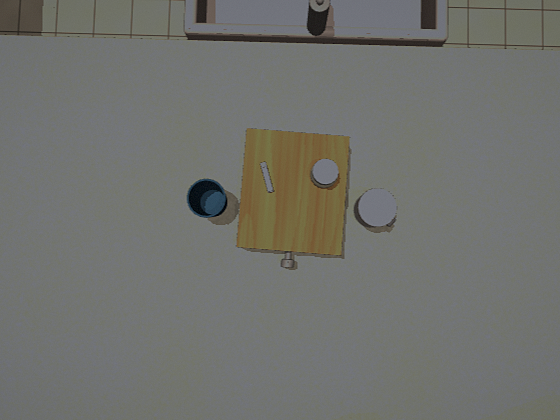

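View pics/side0.png

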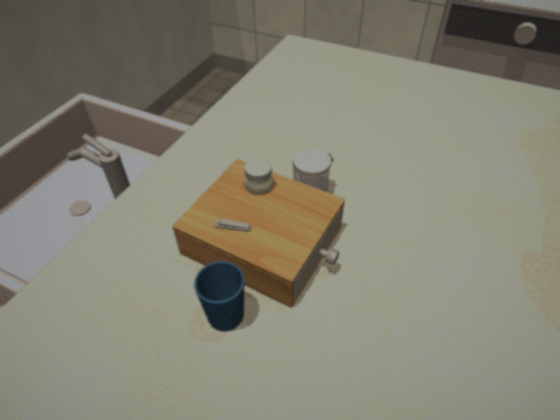

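```bash
cat > h.py <<'E'
import numpy as np
from workcell import monitor, optics
from scipy.spatial.transform import Rotation as Rn
def ray(f,u,v,z):
    F=210/np.tan(np.radians(f["fovy"]/2)); R=np.array(f["R"]);t=np.array(f["t"])
    d=R.T@np.array([(u-f["cx"])/F,(v-f["cy"])/F,1]); c=-R.T@t
    return c+d*(z-c[2])/d[2]
def proj(f,X):
    F=210/np.tan(np.radians(f["fovy"]/2)); p=np.array(f["R"])@X+f["t"]
    return np.array([f["cx"]+F*p[0]/p[2],f["cy"]+F*p[1]/p[2]])
E
python3 - <<'E'
from h import *
from scipy.optimize import least_squares as L
T=optics.grab_frame("top");S=optics.grab_frame("side")
P=[ray(T,u,v,.078) for u,v in [(247,128),(350,136),(342,256),(237,248)]]
print(np.round(P,4))
P2=[ray(S,u,v,.078) for u,v in [(240,163),(177,229),(295,277),(344,207)]]
print(np.round(P2,4))
print("knob",ray(T,288,263.5,.048),ray(S,332,256,.045),"cup",ray(T,207,198,.098),"tub",ray(T,377,208,.084))
loc=np.array([[.115,.1],[.115,-.1],[-.115,-.1],[-.115,.1]])
for Q in(P,[P2[1-1+1-1] if 0 else P2[i] for i in(0,1,2,3)]):
    Q=np.array(Q)[:,:2]; print(Q.mean(0), [np.linalg.norm(Q[i]-Q[(i+1)%4]).round(4) for i in range(4)])
Q=np.array(P)[:,:2]
def pts(p):
    c,s=np.cos(p[2]),np.sin(p[2]); return loc@np.array([[c,s],[-s,c]])+p[:2]
r=L(lambda p:(pts(p)-Q).ravel(),[.7,0,0]); print(r.x,r.fun)
E
```

```text
[[ 0.8197  0.1356  0.078 ]
 [ 0.8095 -0.0635  0.078 ]
 [ 0.5786 -0.0524  0.078 ]
 [ 0.5884  0.1472  0.078 ]]
[[ 0.7978 -0.0516  0.078 ]
 [ 0.8091  0.1409  0.078 ]
 [ 0.5915  0.1418  0.078 ]
 [ 0.576  -0.028   0.078 ]]
knob [0.5606971  0.04944889 0.048     ] [0.56261306 0.05589201 0.045     ] cup [0.68041086 0.20463321 0.098     ] tub [ 0.67120728 -0.1165241   0.084     ]
[0.69904527 0.04172662] [np.float64(0.1993), np.float64(0.2312), np.float64(0.1999), np.float64(0.2315)]
[0.69362002 0.05078504] [np.float64(0.1929), np.float64(0.2176), np.float64(0.1704), np.float64(0.223)]
[ 0.69904527  0.04172662 -0.04960401] [-8.21892553e-04  3.36715220e-04 -5.57276580e-04 -3.89853757e-04
  6.76266333e-04 -3.02920619e-05  7.02902799e-04  8.34305986e-05]
```

```bash
python3 -m handwheel '[{"dx":3.47,"dy":-3.33},{"dx":3.47,"dy":-3.33},{"dx":3.47,"dy":-3.33},{"dx":3.47,"dy":-3.33},{"dx":3.47,"dy":-3.33},{"dx":3.47,"dy":-3.33},{"dx":3.47,"dy":-3.33},{"dx":3.47,"dy":-3.33}]'; python3 -m handwheel '[{"dx":3.47,"dy":-3.33},{"dx":3.47,"dy":-3.33},{"dx":3.47,"dy":-3.33},{"dx":3.47,"dy":-3.33},{"dx":3.47,"dy":-3.33},{"dx":3.47,"dy":-3.33},{"dx":3.47,"dy":-3.33},{"dx":3.47,"dy":-3.33}]'
```

```text
schema error: expected keys dx, dy, dz, wx, wy, wz, claw
schema error: expected keys dx, dy, dz, wx, wy, wz, claw
```

```bash
python3 -m handwheel '[{"wz":-0.18},{"wz":-0.18},{"wz":-0.18},{"wz":-0.18},{"wz":-0.18},{"wz":-0.18},{"wz":-0.18},{"wz":-0.18}]'; python3 -m handwheel '[{"wz":-0.18,"dz":1},{"wz":-0.18,"dz":1},{"wz":-0.18,"dz":1},{"wz":-0.18,"dz":1},{"wz":-0.18,"dz":1},{"wz":-0.18,"dz":1},{"wz":-0.18,"dz":1},{"wz":-0.14}]'; python3 -c "
from workcell import monitor as m
print(m.observe()['qpos'])"
```

```text
[ 1.24980529  0.52137023 -0.0362979   1.59949454  0.02117914  1.02112684
 -0.11282531]schema error: expected keys dx, dy, dz, wx, wy, wz, claw
schema error: expected keys dx, dy, dz, wx, wy, wz, claw
```

```bash
python3 -m handwheel '[{"dx":3.47,"dy":-3.33,"dz":0,"wx":0,"wy":0,"wz":0,"claw":100},{"dx":3.47,"dy":-3.33,"dz":0,"wx":0,"wy":0,"wz":0,"claw":100},{"dx":3.47,"dy":-3.33,"dz":0,"wx":0,"wy":0,"wz":0,"claw":100},{"dx":3.47,"dy":-3.33,"dz":0,"wx":0,"wy":0,"wz":0,"claw":100},{"dx":3.47,"dy":-3.33,"dz":0,"wx":0,"wy":0,"wz":0,"claw":100},{"dx":3.47,"dy":-3.33,"dz":0,"wx":0,"wy":0,"wz":0,"claw":100},{"dx":3.47,"dy":-3.33,"dz":0,"wx":0,"wy":0,"wz":0,"claw":100},{"dx":3.47,"dy":-3.33,"dz":0,"wx":0,"wy":0,"wz":0,"claw":100}]'; python3 -m handwheel '[{"dx":3.47,"dy":-3.33,"dz":0,"wx":0,"wy":0,"wz":0,"claw":100},{"dx":3.47,"dy":-3.33,"dz":0,"wx":0,"wy":0,"wz":0,"claw":100},{"dx":3.47,"dy":-3.33,"dz":0,"wx":0,"wy":0,"wz":0,"claw":100},{"dx":3.47,"dy":-3.33,"dz":0,"wx":0,"wy":0,"wz":0,"claw":100},{"dx":3.47,"dy":-3.33,"dz":0,"wx":0,"wy":0,"wz":0,"claw":100},{"dx":3.47,"dy":-3.33,"dz":0,"wx":0,"wy":0,"wz":0,"claw":100},{"dx":3.47,"dy":-3.33,"dz":0,"wx":0,"wy":0,"wz":0,"claw":100},{"dx":3.47,"dy":-3.33,"dz":0,"wx":0,"wy":0,"wz":0,"claw":100}]'
```

```text
clock: 1.9
position: [0.3586, -0.2772, 0.2315]
tool_rot: [3.141, -0.0, 0.251]
force: [1.7, 0.2, -0.2]
grip_width: 0.0852
finger_force: 0.0
clock: 2.9
position: [0.5615, 0.0498, 0.2314]
tool_rot: [3.141, -0.0, 0.251]
force: [0.9, -0.8, 0.8]
grip_width: 0.0853
finger_force: 0.0
```

```bash
python3 -m handwheel '[{"dx":0,"dy":0,"dz":0,"wx":0,"wy":0,"wz":-0.18,"claw":100},{"dx":0,"dy":0,"dz":0,"wx":0,"wy":0,"wz":-0.18,"claw":100},{"dx":0,"dy":0,"dz":0,"wx":0,"wy":0,"wz":-0.18,"claw":100},{"dx":0,"dy":0,"dz":0,"wx":0,"wy":0,"wz":-0.18,"claw":100},{"dx":0,"dy":0,"dz":0,"wx":0,"wy":0,"wz":-0.18,"claw":100},{"dx":0,"dy":0,"dz":0,"wx":0,"wy":0,"wz":-0.18,"claw":100},{"dx":0,"dy":0,"dz":0,"wx":0,"wy":0,"wz":-0.18,"claw":100},{"dx":0,"dy":0,"dz":0,"wx":0,"wy":0,"wz":-0.18,"claw":100}]';  python3 -m handwheel '[{"dx":0,"dy":0,"dz":1,"wx":0,"wy":0,"wz":-0.18,"claw":100},{"dx":0,"dy":0,"dz":1,"wx":0,"wy":0,"wz":-0.18,"claw":100},{"dx":0,"dy":0,"dz":1,"wx":0,"wy":0,"wz":-0.18,"claw":100},{"dx":0,"dy":0,"dz":1,"wx":0,"wy":0,"wz":-0.18,"claw":100},{"dx":0,"dy":0,"dz":1,"wx":0,"wy":0,"wz":-0.18,"claw":100},{"dx":0,"dy":0,"dz":1,"wx":0,"wy":0,"wz":-0.18,"claw":100},{"dx":0,"dy":0,"dz":1,"wx":0,"wy":0,"wz":-0.18,"claw":100},{"dx":0,"dy":0,"dz":0,"wx":0,"wy":0,"wz":-0.14,"claw":100}]'; python3 -c "
from workcell import monitor as m
print(m.observe()['qpos'])"
```

```text
clock: 3.9
position: [0.5607, 0.0484, 0.2314]
tool_rot: [3.142, 0.0, 1.697]
force: [-0.5, -0.0, -0.0]
grip_width: 0.0855
finger_force: 0.0
clock: 4.9
position: [0.5604, 0.0482, 0.1606]
tool_rot: [-3.142, -0.001, 3.096]
force: [-0.8, -0.3, 0.5]
grip_width: 0.0856
finger_force: 0.0
[ 0.44667198  0.67417141 -0.93444289  1.80065227  0.63785626  1.00206973
  0.77805041]
```

```bash
python3 -m handwheel '[{"dx":0,"dy":0,"dz":3.35,"wx":0,"wy":0,"wz":0,"claw":100},{"dx":0,"dy":0,"dz":3.35,"wx":0,"wy":0,"wz":0,"claw":100},{"dx":0,"dy":0,"dz":3.35,"wx":0,"wy":0,"wz":0,"claw":100},{"dx":0,"dy":0,"dz":3.35,"wx":0,"wy":0,"wz":0,"claw":100},{"dx":0,"dy":0,"dz":0,"wx":0,"wy":0,"wz":0,"claw":0},{"dx":0,"dy":0,"dz":0,"wx":0,"wy":0,"wz":0,"claw":0},{"dx":0,"dy":0,"dz":0,"wx":0,"wy":0,"wz":0,"claw":0},{"dx":0,"dy":0,"dz":0,"wx":0,"wy":0,"wz":0,"claw":0}]' 50;  python3 -m handwheel '[{"dx":0,"dy":0,"dz":0,"wx":0,"wy":0,"wz":0,"claw":0},{"dx":0,"dy":0,"dz":0,"wx":0,"wy":0,"wz":0,"claw":0}]'
```

```text
clock: 5.9
position: [0.5618, 0.0521, 0.0293]
tool_rot: [3.136, 0.003, 3.093]
force: [-2.8, 18.3, 10.7]
grip_width: 0.0239
finger_force: 48.8
clock: 6.15
position: [0.5618, 0.0522, 0.0294]
tool_rot: [3.136, 0.003, 3.093]
force: [-2.1, 16.9, 9.9]
grip_width: 0.024
finger_force: 48.8
```

```bash
python3 -m handwheel '[{"dx":1.0,"dy":0.3,"dz":-0.1,"wx":0,"wy":0,"wz":0,"claw":0},{"dx":1.5,"dy":0,"dz":0,"wx":0,"wy":0,"wz":0,"claw":0},{"dx":2,"dy":0,"dz":0,"wx":0,"wy":0,"wz":0,"claw":0},{"dx":2,"dy":0,"dz":0,"wx":0,"wy":0,"wz":0,"claw":0},{"dx":2,"dy":0,"dz":0,"wx":0,"wy":0,"wz":0,"claw":0},{"dx":2,"dy":0,"dz":0,"wx":0,"wy":0,"wz":0,"claw":0},{"dx":1.3,"dy":0,"dz":0,"wx":0,"wy":0,"wz":0,"claw":0},{"dx":0,"dy":0,"dz":0,"wx":0,"wy":0,"wz":0,"claw":0}]'; python3 -m handwheel '[{"dx":0,"dy":0,"dz":0,"wx":0,"wy":0,"wz":0,"claw":0}]'
```

```text
clock: 7.15
position: [0.4451, 0.0587, 0.0298]
tool_rot: [3.139, 0.005, 3.092]
force: [6.2, 6.6, 1.0]
grip_width: 0.0237
finger_force: 52.5
clock: 7.28
position: [0.445, 0.0587, 0.0297]
tool_rot: [3.139, 0.004, 3.092]
force: [4.8, 5.1, 3.1]
grip_width: 0.0239
finger_force: 52.8
```

```bash
python3 -m handwheel '[{"dx":-0.1,"dy":0,"dz":0,"wx":0,"wy":0,"wz":0,"claw":100},{"dx":0,"dy":0,"dz":0,"wx":0,"wy":0,"wz":0,"claw":100},{"dx":0,"dy":0,"dz":0,"wx":0,"wy":0,"wz":0,"claw":100},{"dx":0,"dy":0,"dz":-3,"wx":0,"wy":0,"wz":0,"claw":100},{"dx":0,"dy":0,"dz":-4,"wx":0,"wy":0,"wz":0,"claw":100},{"dx":0,"dy":0,"dz":-4,"wx":0,"wy":0,"wz":0,"claw":100},{"dx":0,"dy":0,"dz":-4,"wx":0,"wy":0,"wz":0,"claw":100},{"dx":0,"dy":0,"dz":0,"wx":0,"wy":0,"wz":0,"claw":100}]'
python3 - <<'E'
from h import *
import cv2
T=optics.grab_frame("top"); 
for n in ["comb","comb_grip","drawer_knob","unit"]:
    for d in optics.masks_of(n,"top")[:2]: print(n,round(d["p"],2),d["rect"])
W=optics.grab_frame("wrist")
for n in ["comb","drawer_knob"]:
    for d in optics.masks_of(n,"wrist")[:2]: print("w",n,round(d["p"],2),d["rect"])
a=cv2.resize(T["frame"][200:360,210:370],(560,560),interpolation=cv2.INTER_CUBIC)
cv2.imwrite("pics/t1.png",np.clip(a*1.6,0,255).astype(np.uint8)); cv2.imwrite("pics/w1.png",W["frame"])
E
```

```text
clock: 8.28
position: [0.445, 0.0573, 0.1804]
tool_rot: [-3.141, 0.004, 3.09]
force: [1.3, 0.4, -0.4]
grip_width: 0.0855
finger_force: 0.0
comb 0.77 [287.6, 253.5, 14.5, 45.9]
comb_grip 0.64 [291.0, 252.0, 8.5, 46.6]
drawer_knob 0.72 [261.4, 162.2, 8.7, 30.2]
drawer_knob 0.7 [241.0, 247.9, 93.9, 70.3]
unit 0.7 [237.1, 126.4, 112.0, 191.5]
w comb 0.93 [225.2, 248.2, 43.4, 104.3]
w comb 0.27 [171.6, 188.3, 215.5, 191.3]
w drawer_knob 0.96 [172.4, 190.1, 214.6, 165.1]
```

View pics/t1.png

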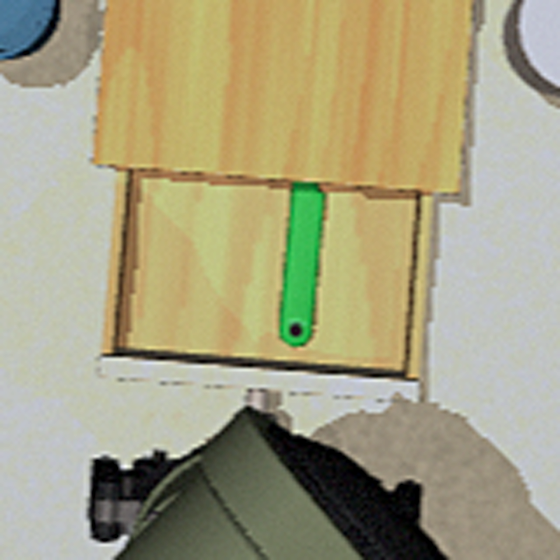

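View pics/w1.png

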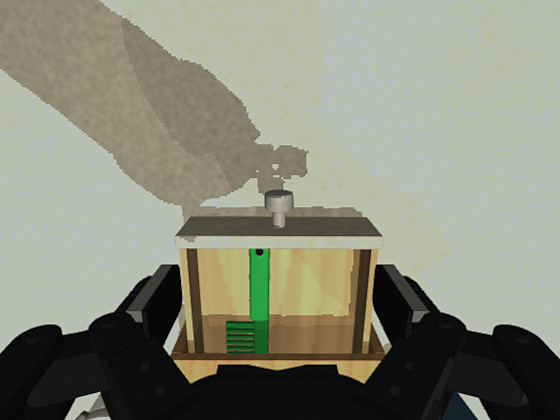

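Run:
```python
from h import *
T=optics.grab_frame("top");W=optics.grab_frame("wrist")
e=ray(T,294.6,298.9,.028);m=ray(T,298.3,252.6,.028);d=(m-e)/np.linalg.norm(m-e)
g=e+.045*d; print(e,m,"yaw",np.arctan2(d[1],d[0]),"grip",g)
print("edge",ray(T,290,248.5+3,.078), "front panel", ray(T,285,306,.065))
# wrist: hole ~(260,252), handle sides at row 318: 249.5..269.5
for u,v in[(260,250),(259.5,318)]: print("w",ray(W,u,v,.028))
print("knob w",ray(W,279,200,.04), ray(W,279,242,.065))
s=monitor.observe();p=np.array(s["position"]);R=Rn.from_euler("xyz",s["tool_rot"]).as_matrix();print(p, R.T@(g-p))
```

```text
[0.49061658 0.03440184 0.028     ] [0.58217124 0.02934657 0.028     ] yaw -0.05515982634095952 grip [0.53554814 0.0319209  0.028     ]
edge [0.58446753 0.04647266 0.078     ] front panel [0.48040455 0.05318428 0.065     ]
w [0.50007106 0.03915398 0.028     ]
w [0.57643258 0.03363019 0.028     ]
knob w [0.44754617 0.0600736  0.04      ] [0.47720335 0.05846932 0.065     ]
[0.44386704 0.05750129 0.17799585] [-0.09295273 -0.02093814  0.14993305]
```

```bash
python3 -m handwheel '[{"dx":-3.07,"dy":-0.6,"dz":0,"wx":0,"wy":0,"wz":0,"claw":50},{"dx":-3.08,"dy":-0.6,"dz":0,"wx":0,"wy":0,"wz":0,"claw":50},{"dx":-3.08,"dy":-0.58,"dz":0,"wx":0,"wy":0,"wz":0,"claw":50},{"dx":0,"dy":0,"dz":4,"wx":0,"wy":0,"wz":0,"claw":50},{"dx":0,"dy":0,"dz":4,"wx":0,"wy":0,"wz":0,"claw":50},{"dx":0,"dy":0,"dz":4,"wx":0,"wy":0,"wz":0,"claw":50},{"dx":0,"dy":0,"dz":2,"wx":0,"wy":0,"wz":0,"claw":50},{"dx":0,"dy":0,"dz":0,"wx":0,"wy":0,"wz":0,"claw":50}]'
python3 - <<'E'
from h import *
import cv2
W=optics.grab_frame("wrist");cv2.imwrite("pics/w2.png",W["frame"])
E
```

```text
clock: 9.78
position: [0.5349, 0.0352, 0.0378]
tool_rot: [3.141, -0.002, 3.091]
force: [-0.7, 0.1, 0.4]
grip_width: 0.0429
finger_force: 0.0
```

View pics/w2.png

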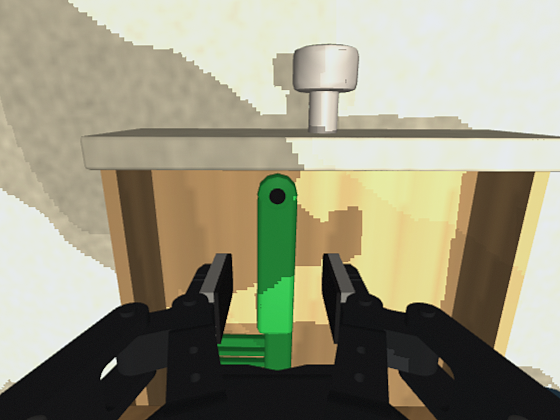

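```bash
python3 -m handwheel '[{"dx":0,"dy":0,"dz":1.0,"wx":0,"wy":0,"wz":0,"claw":50},{"dx":0,"dy":0,"dz":0.75,"wx":0,"wy":0,"wz":0,"claw":50},{"dx":0,"dy":0,"dz":0,"wx":0,"wy":0,"wz":0,"claw":0},{"dx":0,"dy":0,"dz":0,"wx":0,"wy":0,"wz":0,"claw":0},{"dx":0,"dy":0,"dz":0,"wx":0,"wy":0,"wz":0,"claw":0},{"dx":0,"dy":0,"dz":0,"wx":0,"wy":0,"wz":0,"claw":0}]' 45
```

```text
clock: 10.58
position: [0.5354, 0.035, 0.021]
tool_rot: [3.142, 0.0, 3.091]
force: [-0.5, 0.1, 1.2]
grip_width: 0.0181
finger_force: 44.2
```

Run:
```python
import numpy as np
th=[0,.06,.12,.18,.24,.30]; Hz=[18,19.5,20.5,21,21,21]
P=[]
for t,h in zip(th,Hz):
    c,s=np.cos(t),np.sin(t); P.append(np.array([-145*c+3*s, h+145*s+3*c]))
for i in range(5):
    c,s=np.cos(th[i]),np.sin(th[i]); d=P[i+1]-P[i]
    tx=np.array([-c,s]);tz=np.array([-s,-c]); print(np.round([d@tx/10,d@tz/10],3))
```

```text
[-0.044 -1.019]
[-0.038 -0.969]
[-0.038 -0.919]
[-0.044 -0.869]
[-0.044 -0.869]
```

```bash
python3 -m handwheel '[{"dx":-0.04,"dy":0,"dz":-1.02,"wx":0,"wy":0.06,"wz":0,"claw":0},{"dx":-0.04,"dy":0,"dz":-0.97,"wx":0,"wy":0.06,"wz":0,"claw":0},{"dx":-0.04,"dy":0,"dz":-0.92,"wx":0,"wy":0.06,"wz":0,"claw":0},{"dx":-0.04,"dy":0,"dz":-0.87,"wx":0,"wy":0.06,"wz":0,"claw":0},{"dx":-0.04,"dy":0,"dz":-0.87,"wx":0,"wy":0.06,"wz":0,"claw":0},{"dx":0,"dy":0,"dz":0,"wx":0,"wy":0,"wz":0,"claw":0}]'
python3 - <<'E'
from h import *
import cv2
T=optics.grab_frame("side");cv2.imwrite("pics/s3.png",np.clip(T["frame"][110:350,150:470]*1.6,0,255).astype(np.uint8).repeat(2,0).repeat(2,1))
E
```

```text
clock: 11.32
position: [0.5432, 0.0347, 0.0664]
tool_rot: [3.141, -0.299, 3.09]
force: [-0.3, -0.3, 0.3]
grip_width: 0.0185
finger_force: 44.0
```

View pics/s3.png

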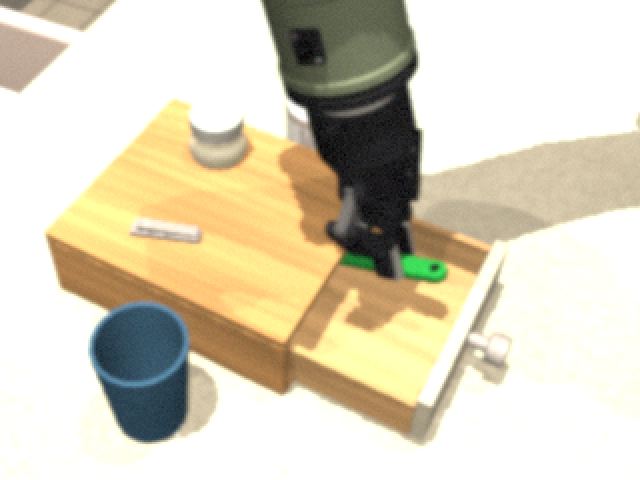

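The picture shows the comb (about 345,260 to 445,270) held with its handle end raised, the drawer fully out, and the force near zero. I'll draw it out along its own axis.

```bash
python3 -m handwheel '[{"dx":1.5,"dy":0,"dz":0,"wx":0,"wy":0,"wz":0,"claw":0},{"dx":1.5,"dy":0,"dz":0,"wx":0,"wy":0,"wz":0,"claw":0},{"dx":1.5,"dy":0,"dz":0,"wx":0,"wy":0,"wz":0,"claw":0},{"dx":1.5,"dy":0,"dz":0,"wx":0,"wy":0,"wz":0,"claw":0}]'; python3 -m handwheel '[{"dx":1.5,"dy":0,"dz":0,"wx":0,"wy":0,"wz":0,"claw":0},{"dx":1.5,"dy":0,"dz":0,"wx":0,"wy":0,"wz":0,"claw":0},{"dx":1.5,"dy":0,"dz":0,"wx":0,"wy":0,"wz":0,"claw":0},{"dx":1.5,"dy":0,"dz":0,"wx":0,"wy":0,"wz":0,"claw":0},{"dx":0,"dy":0,"dz":0,"wx":0,"wy":0,"wz":0,"claw":0}]'
```

```text
clock: 11.88
position: [0.4842, 0.0374, 0.0843]
tool_rot: [-3.141, -0.299, 3.091]
force: [-0.3, 0.1, -1.3]
grip_width: 0.0185
finger_force: 44.0
clock: 12.5
position: [0.4274, 0.0402, 0.1024]
tool_rot: [-3.141, -0.3, 3.091]
force: [-0.1, 0.0, -0.6]
grip_width: 0.0183
finger_force: 44.0
```

```bash
python3 -m handwheel '[{"dx":0.89,"dy":0,"dz":-2.87,"wx":0,"wy":0,"wz":0,"claw":0},{"dx":0.89,"dy":0,"dz":-2.87,"wx":0,"wy":0,"wz":0,"claw":0},{"dx":0.89,"dy":0,"dz":-2.87,"wx":0,"wy":0,"wz":0,"claw":0},{"dx":0.89,"dy":0,"dz":-2.87,"wx":0,"wy":0,"wz":0,"claw":0},{"dx":0,"dy":0,"dz":0,"wx":0,"wy":-0.15,"wz":0,"claw":0},{"dx":0,"dy":0,"dz":0,"wx":0,"wy":-0.15,"wz":0,"claw":0},{"dx":0,"dy":0,"dz":0,"wx":0,"wy":0,"wz":0,"claw":0},{"dx":0,"dy":0,"dz":0,"wx":0,"wy":0,"wz":0,"claw":0}]'
python3 - <<'E'
from h import *
import cv2
f=[optics.grab_frame(c)["frame"] for c in("wrist","side")]
cv2.imwrite("pics/ws4.png",np.clip(cv2.resize(np.hstack(f),(800,300))*1.3,0,255).astype(np.uint8)); print(monitor.observe()["qpos"])
E
```

```text
clock: 13.5
position: [0.4285, 0.0402, 0.2225]
tool_rot: [3.142, -0.001, 3.09]
force: [-0.4, -0.6, -0.3]
grip_width: 0.0183
finger_force: 44.1
[ 0.66182723  0.40038893 -1.11002821  2.0554657   0.44170919  0.94942695
  0.83598348]
```

View pics/ws4.png

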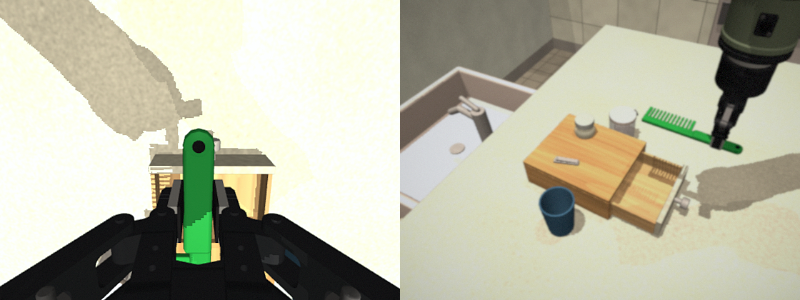

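```bash
python3 -m handwheel '[{"dx":0,"dy":0,"dz":0,"wx":0,"wy":0,"wz":0.175,"claw":0},{"dx":0,"dy":0,"dz":0,"wx":0,"wy":0,"wz":0.175,"claw":0},{"dx":0,"dy":0,"dz":0,"wx":0,"wy":0,"wz":0.175,"claw":0},{"dx":0,"dy":0,"dz":0,"wx":0,"wy":0,"wz":0.175,"claw":0},{"dx":0,"dy":0,"dz":0,"wx":0,"wy":0,"wz":0.175,"claw":0},{"dx":0,"dy":0,"dz":0,"wx":0,"wy":0,"wz":0.175,"claw":0},{"dx":0,"dy":0,"dz":0,"wx":0,"wy":0,"wz":0.175,"claw":0},{"dx":0,"dy":0,"dz":0,"wx":0,"wy":0,"wz":0.175,"claw":0}]';python3 -m handwheel '[{"dx":0,"dy":0,"dz":0,"wx":0,"wy":0,"wz":0.17,"claw":0},{"dx":1,"dy":-1.6,"dz":0,"wx":0,"wy":0,"wz":0,"claw":0},{"dx":1,"dy":-1.6,"dz":0,"wx":0,"wy":0,"wz":0,"claw":0},{"dx":0,"dy":0,"dz":0,"wx":0,"wy":0,"wz":0,"claw":0}]';  python3 -c "
from workcell import monitor as m
print(m.observe()['qpos'])"
```

```text
clock: 14.6
position: [0.4284, 0.0408, 0.2218]
tool_rot: [-3.14, -0.001, 1.685]
force: [-0.3, 0.8, -0.6]
grip_width: 0.0184
finger_force: 44.1
clock: 15.1
position: [0.3958, 0.0629, 0.2223]
tool_rot: [-3.141, 0.0, 1.524]
force: [-0.2, 0.7, 0.4]
grip_width: 0.0185
finger_force: 44.1
[ 0.36506778  0.24251244 -0.77165261  2.13016395  0.22510602  0.84920094
 -0.58829461]
```

```bash
python3 -m handwheel '[{"dx":0,"dy":0,"dz":3,"wx":0,"wy":0,"wz":0,"claw":0},{"dx":0,"dy":0,"dz":3,"wx":0,"wy":0,"wz":0,"claw":0},{"dx":0,"dy":0,"dz":3,"wx":0,"wy":0,"wz":0,"claw":0},{"dx":0,"dy":0,"dz":3,"wx":0,"wy":0,"wz":0,"claw":0},{"dx":0,"dy":0,"dz":3,"wx":0,"wy":0,"wz":0,"claw":0},{"dx":0,"dy":0,"dz":3,"wx":0,"wy":0,"wz":0,"claw":0},{"dx":0,"dy":0,"dz":0.4,"wx":0,"wy":0,"wz":0,"claw":0},{"dx":0,"dy":0,"dz":0,"wx":0,"wy":0,"wz":0,"claw":0}]'
python3 - <<'E'
from h import *
import cv2
print(monitor.observe()["qpos"])
f=[optics.grab_frame(c)["frame"] for c in("wrist","side")]
f[1]=cv2.resize(f[1][150:360,280:560],(560,420))
cv2.imwrite("pics/ws5.png",np.clip(cv2.resize(np.hstack(f),(800,300))*1.4,0,255).astype(np.uint8))
E
```

```text
clock: 16.1
position: [0.3972, 0.0622, 0.0388]
tool_rot: [3.141, -0.0, 1.522]
force: [0.2, -0.4, 0.2]
grip_width: 0.0186
finger_force: 44.1
[ 0.07161021  0.58555526 -0.47360272  2.28257812  0.68316405  0.41074362
 -1.02235086]
```

View pics/ws5.png

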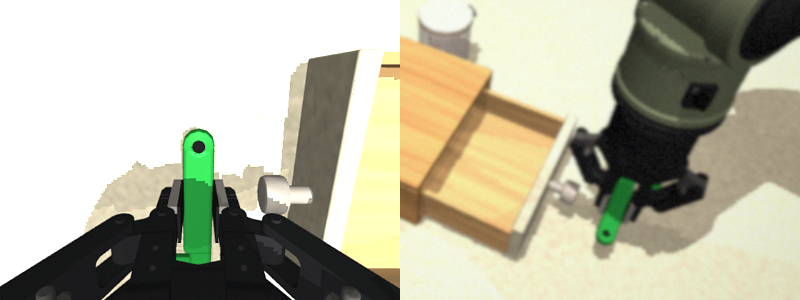

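```bash
python3 -m handwheel '[{"dx":-0.2,"dy":0.5,"dz":-0.4,"wx":0,"wy":0,"wz":0,"claw":0},{"dx":0,"dy":1,"dz":0,"wx":0,"wy":0,"wz":0,"claw":0},{"dx":0,"dy":1,"dz":0,"wx":0,"wy":0,"wz":0,"claw":0},{"dx":0,"dy":1,"dz":0,"wx":0,"wy":0,"wz":0,"claw":0},{"dx":0,"dy":0,"dz":0,"wx":0,"wy":0,"wz":0,"claw":0}]'; python3 -m handwheel '[{"dx":0,"dy":1.5,"dz":0,"wx":0,"wy":0,"wz":0,"claw":0},{"dx":0,"dy":1.5,"dz":0,"wx":0,"wy":0,"wz":0,"claw":0},{"dx":0,"dy":1.5,"dz":0,"wx":0,"wy":0,"wz":0,"claw":0},{"dx":0,"dy":0,"dz":0,"wx":0,"wy":0,"wz":0,"claw":0}]'
python3 - <<'E'
from h import *
import cv2
f=[optics.grab_frame(c)["frame"] for c in("wrist","side")]
f[1]=cv2.resize(f[1][150:360,250:530],(560,420))
cv2.imwrite("pics/ws6.png",np.clip(cv2.resize(np.hstack(f),(800,300))*1.4,0,255).astype(np.uint8))
E
```

```text
clock: 16.82
position: [0.4329, 0.0582, 0.0423]
tool_rot: [3.141, -0.001, 1.52]
force: [0.4, -0.0, -0.1]
grip_width: 0.0182
finger_force: 46.2
clock: 17.32
position: [0.4781, 0.056, 0.0422]
tool_rot: [3.141, -0.001, 1.52]
force: [-0.2, 1.1, -1.1]
grip_width: 0.0182
finger_force: 46.2
```

View pics/ws6.png

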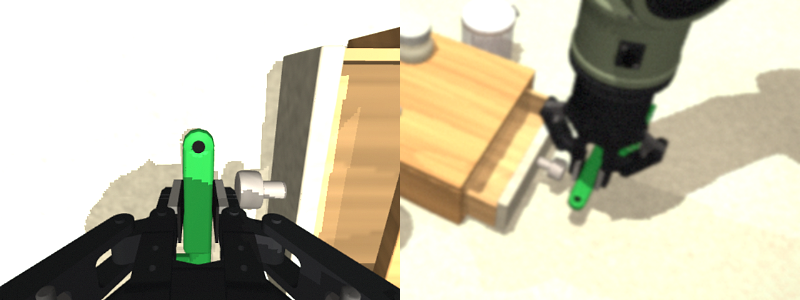

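```bash
python3 -m handwheel '[{"dx":0,"dy":1,"dz":0,"wx":0,"wy":0,"wz":0,"claw":0},{"dx":0,"dy":1,"dz":0,"wx":0,"wy":0,"wz":0,"claw":0},{"dx":0,"dy":1,"dz":0,"wx":0,"wy":0,"wz":0,"claw":0},{"dx":0,"dy":0.5,"dz":0,"wx":0,"wy":0,"wz":0,"claw":0},{"dx":0,"dy":0,"dz":0,"wx":0,"wy":0,"wz":0,"claw":0}]'; python3 -m handwheel '[{"dx":0,"dy":0.5,"dz":0,"wx":0,"wy":0,"wz":0,"claw":0},{"dx":0,"dy":0.5,"dz":0,"wx":0,"wy":0,"wz":0,"claw":0},{"dx":0,"dy":0,"dz":0,"wx":0,"wy":0,"wz":0,"claw":0}]'
python3 - <<'E'
from h import *
import cv2
T=optics.grab_frame("top")["frame"]
f=[optics.grab_frame("side")["frame"][150:360,250:530],T[180:320,210:350]]
cv2.imwrite("pics/st7.png",np.clip(np.hstack([cv2.resize(a,(400,350)) for a in f])*1.4,0,255).astype(np.uint8))
E
```

```text
clock: 18.05
position: [0.512, 0.0542, 0.0422]
tool_rot: [3.142, -0.0, 1.52]
force: [0.3, -0.3, 0.1]
grip_width: 0.0182
finger_force: 46.2
clock: 18.42
position: [0.5216, 0.0538, 0.0422]
tool_rot: [-3.141, 0.0, 1.521]
force: [0.6, -0.4, -0.4]
grip_width: 0.0184
finger_force: 46.5
```

View pics/st7.png

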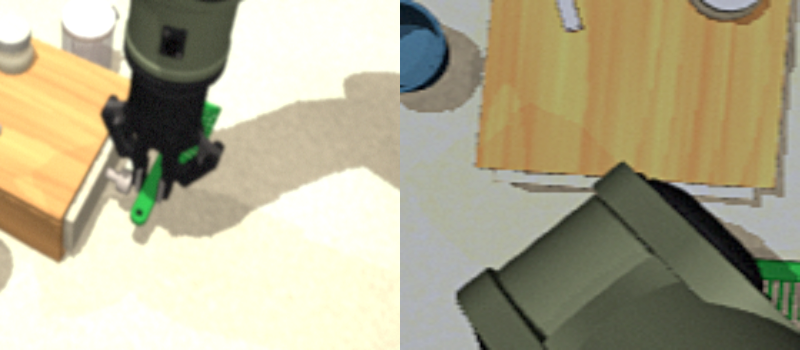

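The side and top views show the drawer front (top crop near 500–760, row 185) still about 1 cm proud of the cabinet. I'll push on in small steps.

```bash
for i in 1; do python3 -m handwheel '[{"dx":0,"dy":0.4,"dz":0,"wx":0,"wy":0,"wz":0,"claw":0},{"dx":0,"dy":0,"dz":0,"wx":0,"wy":0,"wz":0,"claw":0}]' | grep -E "pos|^force"; python3 -m handwheel '[{"dx":0,"dy":0.4,"dz":0,"wx":0,"wy":0,"wz":0,"claw":0},{"dx":0,"dy":0,"dz":0,"wx":0,"wy":0,"wz":0,"claw":0}]' | grep -E "pos|^force"; python3 -m handwheel '[{"dx":0,"dy":0.3,"dz":0,"wx":0,"wy":0,"wz":0,"claw":0},{"dx":0,"dy":0,"dz":0,"wx":0,"wy":0,"wz":0,"claw":0}]' | grep -E "pos|^force"; done
```

```text
position: [0.5259, 0.0536, 0.0423]
force: [-0.7, 0.3, -0.6]
position: [0.5304, 0.0533, 0.0423]
force: [0.1, 0.0, -0.3]
position: [0.532, 0.0532, 0.042]
force: [-6.7, -0.1, 3.3]
```

```bash
python3 -m handwheel '[{"dx":0,"dy":0.2,"dz":0,"wx":0,"wy":0,"wz":0,"claw":0},{"dx":0,"dy":0,"dz":0,"wx":0,"wy":0,"wz":0,"claw":0},{"dx":0,"dy":0,"dz":0,"wx":0,"wy":0,"wz":0,"claw":0}]' | grep -E "clock|pos|^force"
python3 - <<'E'
from h import *
import cv2
T=optics.grab_frame("top")["frame"]
f=[optics.grab_frame("side")["frame"][200:300,270:370],T[230:290,225:355]]
cv2.imwrite("pics/st8.png",np.clip(np.hstack([cv2.resize(f[0],(350,350),interpolation=2),cv2.resize(f[1],(450,350),interpolation=2)])*1.4,0,255).astype(np.uint8))
E
```

```text
clock: 19.65
position: [0.5324, 0.0531, 0.0418]
force: [-16.3, 1.2, 9.2]
```

View pics/st8.png

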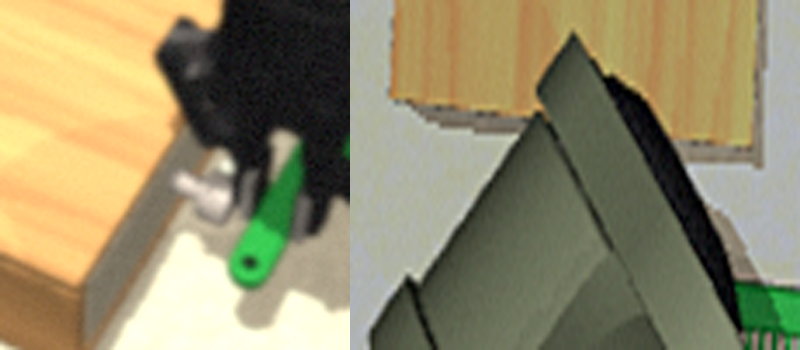

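```bash
python3 -m handwheel '[{"dx":0,"dy":-1,"dz":0,"wx":0,"wy":0,"wz":0,"claw":0},{"dx":0,"dy":-2,"dz":0,"wx":0,"wy":0,"wz":0,"claw":0},{"dx":0,"dy":-2,"dz":-2,"wx":0,"wy":0,"wz":0,"claw":0},{"dx":0,"dy":0,"dz":-4,"wx":0,"wy":0,"wz":0,"claw":0},{"dx":0,"dy":0,"dz":-4,"wx":0,"wy":0,"wz":0,"claw":0},{"dx":0,"dy":0,"dz":-5,"wx":0,"wy":0,"wz":0,"claw":0},{"dx":0,"dy":0,"dz":-5,"wx":0,"wy":0,"wz":0,"claw":0},{"dx":0,"dy":-2,"dz":-2,"wx":0,"wy":0,"wz":0,"claw":0}]'; python3 -m handwheel '[{"dx":0,"dy":0,"dz":0,"wx":0,"wy":0,"wz":0,"claw":0},{"dx":0,"dy":0,"dz":0,"wx":0,"wy":0,"wz":0,"claw":0},{"dx":0,"dy":0,"dz":0,"wx":0,"wy":0,"wz":0,"claw":0}]'
python3 - <<'E'
from h import *
S=optics.grab_frame("side")
for n in["drawer_knob","comb","cup","tub","jar","clipper"]:
    for d in optics.masks_of(n,"side")[:2]: print(n,round(d["p"],2),d["rect"])
T=optics.grab_frame("top")
for n in["drawer_knob","comb","unit"]:
    for d in optics.masks_of(n,"top")[:2]: print(n,round(d["p"],2),d["rect"])
E
```

```text
clock: 20.75
position: [0.466, 0.0568, 0.2647]
tool_rot: [3.138, -0.001, 1.52]
force: [-0.7, -0.6, -1.7]
grip_width: 0.0183
finger_force: 47.8
clock: 21.12
position: [0.4649, 0.0565, 0.2615]
tool_rot: [-3.14, -0.0, 1.521]
force: [-0.7, 0.1, -0.6]
grip_width: 0.0185
finger_force: 47.9
drawer_knob 0.79 [293.9, 207.7, 48.7, 90.1]
comb 0.73 [402.7, 126.1, 72.9, 76.4]
comb 0.23 [246.7, 155.8, 27.6, 39.0]
cup 0.68 [195.2, 258.9, 47.4, 74.2]
tub 0.59 [289.8, 145.5, 41.8, 43.1]
tub 0.32 [402.8, 125.3, 77.2, 77.5]
jar 0.81 [245.0, 157.9, 32.6, 36.7]
clipper 0.85 [214.9, 222.6, 34.2, 12.9]
clipper 0.37 [401.6, 122.7, 76.3, 78.1]
drawer_knob 0.45 [280.6, 250.5, 14.8, 17.3]
comb 0.84 [327.5, 328.7, 51.2, 34.4]
unit 0.69 [234.3, 128.4, 114.7, 138.7]
```

Run:
```python
from h import *
import cv2
for c,(x0,y0,x1,y1) in {"side":(320,242,344,270),"top":(278,246,299,272)}.items():
    a=cv2.imread(f"pics/{c}0.png"); b=optics.grab_frame(c)["frame"]
    r=cv2.matchTemplate(b[y0-12:y1+12,x0-12:x1+12],a[y0:y1,x0:x1],cv2.TM_CCOEFF_NORMED)
    _,m,_,l=cv2.minMaxLoc(r); print(c,round(m,3),l[0]-12,l[1]-12)
```

```text
side 0.998 0 0
top 0.994 0 0
```

The knob is back exactly where it started (0 px shift in both views), and the comb is held level at about z = 0.26.

```bash
python3 -c "
from workcell import job_done
print(job_done())"
```

```text
the job is handed in; nothing more can be done
None
```

The job is handed in (no verdict came back): the drawer is home, the comb is held level about 26 cm above the ledge, and the bystanders show no sign of having moved; I opened 11 pictures, one over the limit of 10.

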